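# Set the tapered feeler snugly in the bottle guide's gap

## Robot

A 6-joint arm with a two-finger parallel gripper is mounted at the origin on a cart in front of the work surface, level with it; the furniture and walls round the work are solid. World frame = base frame: x ahead of the robot, y to its left, z up, the work surface at z = 0. Lengths are in m, angles in degrees, forces in N, time in s.
With the tool pointing down it reaches from about 0.4 to 0.825 m from the base axis. Payload 7 kg.
Tool frame: the origin (TCP) lies where the fingers leave the gripper's body, on its centre line; the fingertips stand 66 mm ahead of it and the grasp point (between the pads) lies 47 mm ahead of it; z points along the fingers, y is the direction in which the jaws open and shut (so a half turn about z gives the same grasp; the last joint's range is limited). The gripper opens to 88 mm and grips with 3 to 60 N. Pads are 19 mm wide; open, the fingers measure 130 mm over their backs; the gripper's body (78 mm by 193 mm) begins 47 mm behind the grasp point.
Start: joints at [88.585, 20.546, 0.682, 0, -70.136, -16.507], TCP at [0.208, 0.642, 0.292] pointing down, gripper open.
Joint ranges: [-176.03, 176.03], [-82.01, 121.73], [-58.28, 71.71], [-173.87, 95.51], [-174.79, -0.11], [-173.66, 173.66]. Speed limits (degrees/s): [136.94, 136.94, 172.46, 180, 180, 180].

## Interface

Orientations are given as [roll, pitch, yaw] about the fixed x, y, z axes, in that order (R = Rz(yaw) Ry(pitch) Rx(roll)).
In Python, from plant import get_obs, snapshot, close_job gives the robot as it stands.
- The arm moves only by the tool play_rows, never from a script. Its argument "series" is a list of rows, each a list of 5 numbers: the opening in per cent of the stroke, from 0 (shut) to 100 (fully open), then the shift along the tool's x, y, z in m, then the turn about the tool's z in degrees. In form: [[jaw, dx, dy, dz, spin], ...]. A call has 1 to 10 rows; each row is the pose to reach, as a shift and turn from the pose commanded when the call began, along the tool's axes at that moment; what a row does not reach only later rows make up. A row lasts 1/10 s, in which the tool goes at most 50 mm and 8.59 degrees, less where a joint would pass 70% of its speed; a pose out of reach is approached as far as the arm can. A call with a gripper value outside its range is refused whole. The fingers move at their own pace and stop on an object; the grip force is fixed at half the most. Time passes only in rows, so rows that repeat a pose let the fingers close. It gives the time, the measured TCP pose, the force and the opening at its end, in the units of the state.
- get_obs(): the state, without advancing time (a new reading comes with each control period).
- snapshot(name): name is "scene" or "side" or "wrist"; returns a dict with "frame" (400x640x3 uint8, red, green, blue), "z_map" (400x640 float32, m along the optical axis (not along the pixel's ray), 0 where there is no reading), "mtx" (3x3 intrinsics, pixels), "camera_from_world" (4x4, takes a point from world to camera coordinates); the wrist camera has in their place "tool_from_camera" (4x4, takes a point from camera to tool coordinates, whose origin is the TCP and whose axes are the flange's). Camera axes: x right, y up, looking along -z (the intrinsics and any distortion apply to the point x, -y, -z); pixel columns grow to the right and rows downward; lengths in m; the calibration is good to about 2 mm. A picture is of the moment at which its call begins: read the wrist's pose just before it.
- close_job(): hands the job in, once; it reports no verdict.
The state is a dict: "clock": time; "joint_pos": joint angles; "qvel": joint speeds; "tau": joint torques, N m; "tool_pos": TCP position; "orientation": TCP orientation; "force": force on the tool from outside, world axes, zero at the start; "moment": the same for the moment, N m; "opening": finger opening in m.
Only numpy, scipy, OpenCV 4.12 (cv2) and the standard library are available. Lean on these libraries where they do the work, as an engineer would, in place of code of your own. Each camera call takes 0.05 s, during which the arm holds its last target.

## Task

Lift the tapered feeler out of its wooden stand and slide it, thin end down and with its flat face towards the post, into the gap between the bottle guide's fixed post and its sprung pad, slowly and gently, until it drags with a steady push of about 7 newtons (what a full bottle weighs); do not drop it in or jam it. Then let go and leave it standing upright, snug in the gap, with the beaker, the jar and the yellow cap left where they are.

Things in the scene. Friction and masses are not known exactly. Their poses are not given: they have to be found in the camera images.
- feeler: loose tapered feeler, 70 g, 120 mm tall, thin end down in the stand's slot. Lower 75 mm: steel wedge, 30 mm wide (y); flat face in the plane x = -8.25 mm, opposite (+x) face tapered: 4 mm thick at the tip, 1 mm more per 6 mm of height, up to 16.5 mm. Upper 45 mm: black plastic grip head, 22 mm (x) by 40 mm (y), on the z axis. Origin: on the head's axis, at tip height; z up
- feeler_tip (a point): middle of the feeler's thin end (4 by 30 mm); 6.25 mm from the feeler's z axis towards -x, axes as the feeler
- feeler_head (a point): middle of the feeler's grip head, 97.5 mm above the tip; axes as the feeler
- stand: fixed plywood stand, foot 85 x 90 mm, block 62 x 66 mm, 80 mm high, with an upright slot of 20 x 36 mm; the feeler hangs in it by its head, tip 5 mm above the desk. Origin: middle of the underside; z up, y along the slot. To the left of stand and guide the filling machine's column and thin boom rise to 0.42 m above the desk and reach to x = 0.40, y = 0.01: come over from the start well above them
- guide: fixed aluminium bottle guide, base plate 170 x 70 x 8 mm. Post on it, 22 x 50 mm, 91 mm tall: its face towards +x is the plane x = 0. Across the gap stands a steel pad, 44 mm wide, as tall, on a dark steel jaw fixed to the base; the pad yields along +x on a spring of 8 N per mm. Upper edges rounded (6 and 5 mm). Origin: under the post's gap face, at desk height; z up, y along the gap
- gap_mouth (a point): on the post's gap face at its top (91 mm up), mid width; axes as the guide. The gap goes from here 7 to 13 mm to +x (its width is set anew each time and not measured) and 83 mm down: the feeler wedges before tip or head touches anything. Once it touches both sides, the drag grows by 0.8 to 2.2 N per mm of push; let go, it stays where it is
- beaker: bystander: clear beaker, 70 mm across, 90 mm tall; origin under its middle
- jerry_cap: bystander: yellow screw cap, 62 mm across, 22 mm tall; origin under its middle
- sample_jar: bystander: jar with a brass-coloured lid, 64 mm across, 94 mm tall; origin under its middle
Mind the look-alikes: they are no part of the job. What is shaped like the feeler but green is not meant.

How it is judged:
By the outcome, as a careful person would: the job done as asked, in the order asked, and still so for the second after the job is handed in, with the robot touching nothing.
It also fails if it takes over 61 s, if anything falls off the work surface, if the arm or the gripper's body presses on something with over 40 N, if the wrist force passes 120 N, or if a joint passes its speed limit or range.

## Working session

There is one attempt and no reset: what is moved stays moved. The work goes in short steps, Python scripts to look and compute and a tool call to move; the robot and the scene stay as the last step left them, time stands still between calls to the robot, and variables do not carry over. Pictures are saved under pics/ and viewed, and the job is handed in when it is done.

Besides the shell and the picture viewer there is one more tool, called after "Request:" as name([rows], argument=value, ...), one row to a line, values as JSON. play_rows: Moves the arm, as the interface text tells. Its arguments: {"type":"object","properties":{"series":{"type":"array"}},"required":["series"]}

```bash
mkdir -p pics; ls; python3 - <<'E'
from plant import get_obs, snapshot
import cv2,numpy as np
print(get_obs())
for n in ["scene","side","wrist"]:
    s=snapshot(n); cv2.imwrite(f"pics/{n}0.png",s["frame"][:,:,::-1]); np.savez(f"{n}0.npz",**s)
    print(n,[ (k,v) for k,v in s.items() if k not in("frame","z_map")])
E
```

```text
pics
{'clock': 0.0, 'joint_pos': array([ 8.85860889e+01,  2.05912977e+01,  6.32313088e-01, -2.06627305e-02,
       -7.01371849e+01, -1.65077550e+01]), 'qvel': array([ 0.05220892,  0.03660838, -0.0550463 , -0.02326406,  0.10824171,
        0.04660173]), 'tau': array([-3.99249475e-04, -5.82712662e+01,  2.93063700e+01,  6.99740991e+00,
        6.98400821e-03, -1.65924876e-04]), 'tool_pos': array([0.20759511, 0.64186231, 0.29121136]), 'orientation': array([ 1.79902275e+02, -8.70529142e-03, -1.79286956e+01]), 'force': array([-0.11975453, -0.42979868,  0.46021584]), 'moment': array([0.0027584 , 0.00392281, 0.00130667]), 'opening': 0.0879201822062116}
scene [('mtx', array([[373.15796676,   0.        , 323.53582611],
       [  0.        , 373.15796676, 199.86635161],
       [  0.        ,   0.        ,   1.        ]])), ('camera_from_world', array([[ 0.90619052, -0.42282274,  0.00629795, -0.57625189],
       [ 0.22609888,  0.49705167,  0.83774634, -0.15803941],
       [-0.35734862, -0.75773383,  0.54602326, -0.76142358],
       [ 0.        ,  0.        ,  0.        ,  1.        ]]))]
side [(
[... 266 characters left out ...]
  0.52401148,  0.80607962, -0.16919273],
       [-0.37855677, -0.71166428,  0.59180125, -0.82944388],
       [ 0.        ,  0.        ,  0.        ,  1.        ]]))]
wrist [('mtx', array([[282.04309431,   0.        , 319.80986936],
       [  0.        , 282.04309431, 202.15661179],
       [  0.        ,   0.        ,   1.        ]])), ('tool_from_camera', array([[-8.57190152e-04,  9.68494144e-01,  2.49034852e-01,
         6.68017488e-02],
       [ 9.99999487e-01,  9.64615531e-04, -3.09333334e-04,
        -5.93928701e-04],
       [-5.39810409e-04,  2.49034459e-01, -9.68494474e-01,
        -9.29623006e-02],
       [ 0.00000000e+00,  0.00000000e+00,  0.00000000e+00,
         1.00000000e+00]]))]
```

View pics/scene0.png

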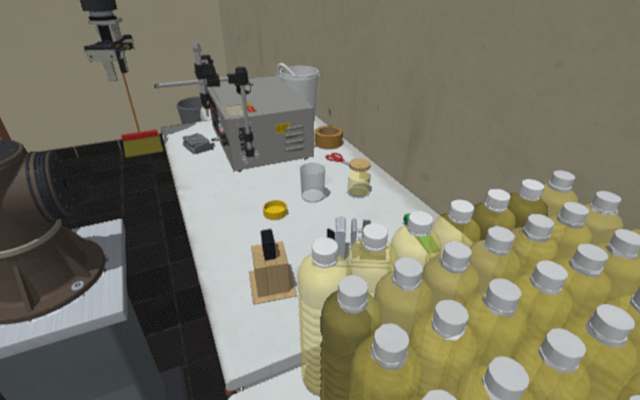

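View pics/side0.png

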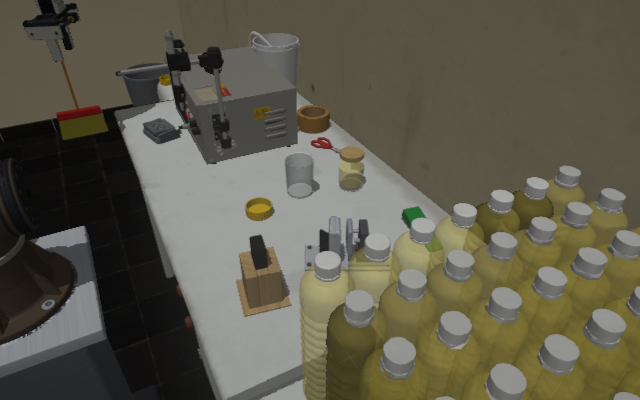

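View pics/wrist0.png

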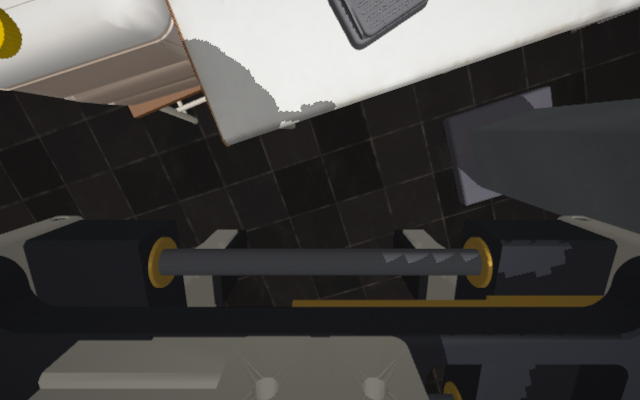

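The scene and side pictures show the stand with the black head at about side (258,250) and scene (268,243). The guide sits behind the bottles at about side (345,240). The beaker, cap and jar are beyond it, and the green look-alike is at side (415,215). Next I'll measure these.

```bash
cat > h.py <<'E'
import numpy as np,cv2
def cloud(s):
    z=s["z_map"];K=s["mtx"];v,u=np.mgrid[0:400,0:640]
    x=(u-K[0,2])/K[0,0]*z; y=(v-K[1,2])/K[1,1]*z
    P=np.stack([x,-y,-z],-1)
    T=np.linalg.inv(s["camera_from_world"])
    W=P@T[:3,:3].T+T[:3,3]; W[z==0]=np.nan
    return W
def proj(s,p):
    c=s["camera_from_world"]@np.append(p,1); K=s["mtx"]
    return K[0,0]*c[0]/-c[2]+K[0,2],K[1,1]*-c[1]/-c[2]+K[1,2]
E
python3 - <<'E'
from h import *
for n,pts in [("side",[(258,242),(258,255),(250,270),(245,305),(335,235),(350,235),(362,235),(315,255),(258,208),(299,170),(351,155),(412,215),(222,55),(222,100),(125,72),(262,238),(254,236)]),("scene",[(268,240),(268,255),(275,208),(340,225),(352,225),(245,80),(160,86)])]:
    s=dict(np.load(n+"0.npz"));W=cloud(s)
    for u,v in pts: print(n,u,v,W[v,u].round(4),s["frame"][v,u])
    x0,y0,w,h=(230,200,160,130) 
    im=s["frame"][y0:y0+h,x0:x0+w,::-1]
    cv2.imwrite(f"pics/{n}_crop.png",cv2.resize(im,None,fx=4.5,fy=4.5,interpolation=cv2.INTER_CUBIC))
E
```

```text
side 258 242 [ 0.4218 -0.2163  0.1268] [39 39 38]
side 258 255 [ 0.4143 -0.2325  0.1138] [36 36 34]
side 250 270 [ 0.3995 -0.2259  0.0801] [131 111  79]
side 245 305 [ 0.3819 -0.2285  0.0035] [137 116  83]
side 335 235 [ 0.5709 -0.2172  0.0842] [95 97 98]
side 350 235 [ 0.5974 -0.2273  0.0812] [85 85 89]
side 362 235 [ 0.6156 -0.2401  0.0837] [53 52 53]
side 315 255 [ 0.5497 -0.1769  0.01  ] [138 141 144]
side 258 208 [0.5096 0.03   0.0042] [166 139  42]
side 299 170 [0.6132 0.0238 0.0803] [116 119 117]
side 351 155 [0.7407 0.0073 0.0937] [134 114  74]
side 412 215 [ 0.7887 -0.1761  0.0246] [ 36 106  50]
side 222 55 [0.6272 0.5844 0.1771] [103 101  96]
side 222 100 [0.5067 0.206  0.2009] [86 84 81]
side 125 72 [0.3158 0.2091 0.2984] [78 77 75]
side 262 238 [ 0.4322 -0.2081  0.1252] [95 96 94]
side 254 236 [ 0.4224 -0.1959  0.1244] [61 60 59]
scene 268 240 [ 0.4182 -0.2296  0.1262] [34 33 33]
scene 268 255 [ 0.4154 -0.2301  0.0922] [28 25 28]
scene 275 208 [0.512  0.0313 0.0068] [214 182  29]
scene 340 225 [nan nan nan] [168 175 182]
scene 352 225 [ 0.6019 -0.2102  0.0891] [128 130 141]
scene 245 80 [0.5088 0.1957 0.2925] [26 23 26]
scene 160 86 [0.3112 0.209  0.2971] [98 98 97]
```

View pics/side_crop.png

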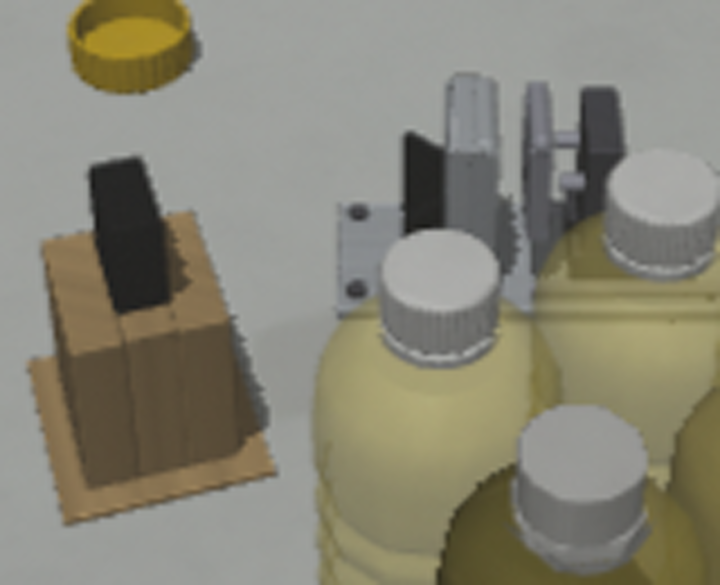

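View pics/scene_crop.png

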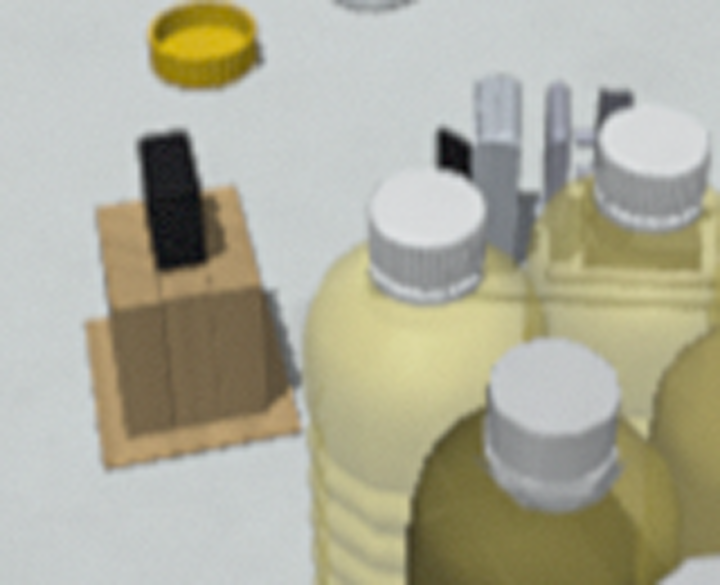

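```bash
python3 - <<'E'
from h import *
A=[]
for n in ["side","scene"]:
    s=dict(np.load(n+"0.npz"));W=cloud(s)
    print(n,"cam",np.linalg.inv(s["camera_from_world"])[:3,3])
    P=W.reshape(-1,3);C=s["frame"].reshape(-1,3)
    def box(m,name):
        Q=P[m]; 
        if len(Q)<4: print(name,len(Q));return
        r=cv2.minAreaRect(Q[:,:2].astype(np.float32)); print(name,len(Q),Q.min(0).round(3),Q.max(0).round(3),[np.round(k,4) for k in r])
    inr=(P[:,0]>.36)&(P[:,0]<.48)&(P[:,1]>-.3)&(P[:,1]<-.15)
    box(inr&(P[:,2]>.121)&(P[:,2]<.13),"headtop")
    box(inr&(P[:,2]>.095)&(P[:,2]<.13),"head")
    box(inr&(P[:,2]>.077)&(P[:,2]<.083),"blocktop")
    g=(P[:,0]>.5)&(P[:,0]<.7)&(P[:,1]>-.3)&(P[:,1]<-.13)
    box(g&(P[:,2]>.086)&(P[:,2]<.095),"guidetop")
    for a in np.arange(.5,.7,.01):
        m=g&(P[:,0]>a)&(P[:,0]<a+.01)&(P[:,2]>.05)
        if m.sum(): print(round(a,2),m.sum(),P[m].min(0).round(3)[1:],P[m].max(0).round(3)[1:])
    b=(P[:,1]<-.2)&(P[:,0]>.45)&(P[:,2]>.12)
    box(b,"bottles")
    t=(P[:,2]>.2)&(P[:,0]>.25)&(P[:,0]<.9)&(P[:,1]<.5)&(P[:,1]>-.2)
    box(t,"tall")
    t=(P[:,2]>.3)&(P[:,0]>.25)&(P[:,0]<.9)&(P[:,1]<.5)&(P[:,1]>-.2)
    box(t,"tall3")
E
```

```text
side cam [ 0.24252508 -0.77163949  0.62876706]
headtop 210 [ 0.408 -0.235  0.121] [ 0.434 -0.193  0.127] [array([ 0.4211, -0.2143]), array([0.0402, 0.0213]), np.float64(79.5943)]
head 388 [ 0.407 -0.237  0.095] [ 0.434 -0.193  0.127] [array([ 0.4214, -0.2151]), array([0.0416, 0.0221]), np.float64(79.6512)]
blocktop 681 [ 0.386 -0.251  0.077] [ 0.457 -0.178  0.083] [array([ 0.4214, -0.2147]), array([0.0671, 0.0617]), np.float64(79.7155)]
guidetop 336 [ 0.562 -0.241  0.086] [ 0.644 -0.17   0.093] [array([ 0.605 , -0.2084]), array([0.0513, 0.0736]), np.float64(61.1174)]
0.54 11 [-0.21   0.051] [-0.205  0.055]
0.55 16 [-0.209  0.05 ] [-0.203  0.056]
0.56 117 [-0.217  0.05 ] [-0.16  0.09]
0.57 188 [-0.223  0.05 ] [-0.158  0.092]
0.58 79 [-0.222  0.051] [-0.17   0.093]
0.59 120 [-0.23  0.05] [-0.172  0.092]
0.6 71 [-0.231  0.05 ] [-0.181  0.093]
0.61 114 [-0.241  0.05 ] [-0.188  0.093]
0.62 106 [-0.242  0.053] [-0.2    0.088]
0.63 57 [-0.236  0.05 ] [-0.199  0.088]
0.64 17 [-0.219  0.085] [-0.202  0.087]
bottles 80025 [ 0.45  -0.712  0.12 ] [ 0.895 -0.2    0.498] [array([ 0.7123, -0.4791])
[... 914 characters left out ...]

0.57 156 [-0.223  0.05 ] [-0.16   0.093]
0.58 67 [-0.221  0.075] [-0.17   0.093]
0.59 90 [-0.23   0.053] [-0.174  0.093]
0.6 48 [-0.23   0.063] [-0.182  0.093]
0.61 26 [-0.229  0.065] [-0.188  0.093]
0.62 28 [-0.222  0.061] [-0.199  0.088]
0.63 26 [-0.217  0.065] [-0.198  0.088]
0.64 9 [-0.216  0.085] [-0.205  0.087]
bottles 81063 [ 0.45  -0.703  0.12 ] [ 0.895 -0.2    0.507] [array([ 0.7117, -0.4777]), array([0.5792, 0.3291]), np.float64(27.4908)]
tall 19569 [ 0.299 -0.2    0.2  ] [0.895 0.5   0.489] [array([0.5967, 0.1501]), array([0.6998, 0.5966]), np.float64(89.9513)]
tall3 13387 [ 0.3 -0.2  0.3] [0.895 0.5   0.489] [array([0.5972, 0.1501]), array([0.6998, 0.5956]), np.float64(89.9513)]
```

```bash
python3 - <<'E'
from h import *
s=dict(np.load("side0.npz"));W=cloud(s)
for u,v in [(327,260),(377,243),(358,292),(423,226),(465,212),(328,320),(310,330),(400,255),(501,199),(536,184),(560,190)]: print(u,v,W[v,u].round(3))
P=W.reshape(-1,3)
# top-down of guide
m=(P[:,0]>.5)&(P[:,0]<.72)&(P[:,1]>-.32)&(P[:,1]<-.1)&(P[:,2]>.003)
im=np.zeros((550,550,3),np.uint8)
for n in ["side","scene"]:
    s=dict(np.load(n+"0.npz"));P=cloud(s).reshape(-1,3)
    m=(P[:,0]>.48)&(P[:,0]<.70)&(P[:,1]>-.32)&(P[:,1]<-.1)
    for p in P[m]:
        c=(60,60,60) if p[2]<.004 else (0,120,0) if p[2]<.02 else (0,160,255) if p[2]<.084 else (255,255,255) if p[2]<.1 else (0,0,120)
        cv2.circle(im,(int((p[0]-.48)*2500),int((-.1-p[1])*2500)),2,c,-1)
cv2.imwrite("pics/top.png",im)
E
```

```text
327 260 [ 0.43  -0.439  0.268]
377 243 [ 0.498 -0.441  0.268]
358 292 [ 0.436 -0.497  0.267]
423 226 [ 0.567 -0.44   0.268]
465 212 [ 0.635 -0.442  0.267]
328 320 [ 0.416 -0.468  0.202]
310 330 [ 0.403 -0.447  0.168]
400 255 [ 0.539 -0.438  0.228]
501 199 [ 0.7   -0.443  0.267]
536 184 [ 0.77  -0.44   0.268]
560 190 [ 0.831 -0.443  0.24 ]
```

View pics/top.png

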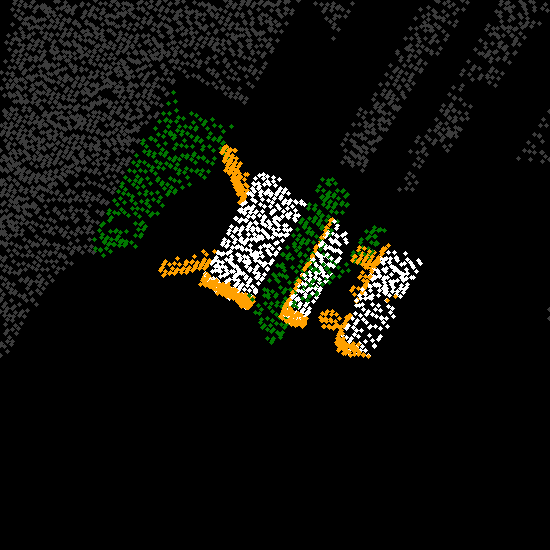

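The top-down map puts the stand head at (0.421, -0.2145) with yaw about -10.4°. The guide post is near (0.583, -0.195) with yaw about -27°. The bottles (z 0.268, y < -0.4) are well clear. I'll raise the arm and turn the tool.

Request:
play_rows([
  [100,0,0,-0.05,8],
  [100,0,0,-0.1,16],
  [100,0,0,-0.15,24],
  [100,0,0,-0.2,32],
  [100,0,0,-0.26,40],
  [100,0,0,-0.26,48],
  [100,0,0,-0.26,56],
  [100,0,0,-0.26,64],
  [100,0,0,-0.26,72],
  [100,0,0,-0.26,80],
])

```text
clock: 1.15
tool_pos: [0.2076, 0.6423, 0.5517]
orientation: [180.0, -0.0, -98.3]
force: [-0.0, 0.9, 0.5]
opening: 0.0874
```

```bash
cat >> h.py <<'E'
def plan(o,p,yaw):
    y=np.radians(o["orientation"][2]); d=np.array(p)-o["tool_pos"]
    return np.round([d[0]*np.cos(y)+d[1]*np.sin(y), d[0]*np.sin(y)-d[1]*np.cos(y), -d[2], (-(yaw-o["orientation"][2])+180)%360-180],4)
E
python3 - <<'E'
from plant import get_obs
from h import *
o=get_obs()
print({k:np.round(v,3) for k,v in o.items() if k!="tau"})
print(plan(o,[.45,.35,.55],-100),plan(o,[.52,.1,.55],-100),plan(o,[.5,-.12,.5],-100))
E
```

```text
{'clock': np.float64(1.15), 'joint_pos': array([ 8.85860e+01,  1.87980e+01,  3.07330e+01, -1.10000e-02,
       -1.01981e+02, -9.68390e+01]), 'qvel': array([ 4.6000e-02,  3.7000e-02,  5.8000e-02, -3.0000e-02, -2.3000e-02,
       -7.9512e+01]), 'tool_pos': array([0.208, 0.642, 0.552]), 'orientation': array([ 1.79995e+02, -4.70000e-02, -9.82500e+01]), 'force': array([-0.032,  0.903,  0.529]), 'moment': array([ 0.072, -0.026, -0.03 ]), 'opening': np.float64(0.087)}
[ 2.5450e-01 -2.8180e-01  1.7000e-03  1.7499e+00] [ 4.9180e-01 -3.8690e-01  1.7000e-03  1.7499e+00] [ 0.7124 -0.3987  0.0517  1.7499]
```

Request:
play_rows([
  [100,0.05,-0.06,0,1.7],
  [100,0.09,-0.1,0,1.7],
  [100,0.13,-0.14,0,1.7],
  [100,0.17,-0.19,0,1.7],
  [100,0.21,-0.235,0,1.7],
  [100,0.25,-0.27,0,1.7],
  [100,0.29,-0.3,0,1.7],
  [100,0.33,-0.325,0,1.7],
  [100,0.375,-0.345,0,1.7],
  [100,0.42,-0.36,0,1.7],
])

```text
clock: 2.15
tool_pos: [0.4885, 0.2316, 0.5515]
orientation: [180.0, -0.0, -99.6]
force: [1.9, 0.7, 0.3]
opening: 0.0877
```

```bash
python3 - <<'E'
from plant import get_obs
from h import *
o=get_obs()
print({k:np.round(v,3) for k,v in o.items() if k!="tau"})
print(plan(o,[.52,.1,.55],-100),plan(o,[.52,-.14,.45],-100))
E
```

```text
{'clock': np.float64(2.15), 'joint_pos': array([ 4.6144e+01,  4.4620e+00,  1.2575e+01, -8.0000e-03, -9.8172e+01,
       -5.5768e+01]), 'qvel': array([-48.332,  -9.081, -10.027,   0.068,   0.929,  48.073]), 'tool_pos': array([0.488, 0.232, 0.552]), 'orientation': array([ 1.7996e+02, -4.4000e-02, -9.9623e+01]), 'force': array([1.853, 0.672, 0.33 ]), 'moment': array([ 0.074, -0.202,  0.048]), 'opening': np.float64(0.088)}
[ 0.1245 -0.0531  0.0015  0.3767] [ 0.3611 -0.0932  0.1015  0.3767]
```

Request:
play_rows([
  [100,0.05,-0.02,0,0],
  [100,0.1,-0.04,0,0],
  [100,0.15,-0.05,0,0],
  [100,0.2,-0.06,0,0],
  [100,0.25,-0.07,0,0],
  [100,0.3,-0.08,0,0],
  [100,0.35,-0.09,0,0],
  [100,0.4,-0.095,0.05,0],
  [100,0.42,-0.095,0.1,0],
  [100,0.42,-0.095,0.15,0],
])

```text
clock: 3.15
tool_pos: [0.5114, -0.193, 0.4292]
orientation: [-179.9, -0.0, -99.8]
force: [2.5, 0.7, -1.3]
opening: 0.0875
```

Request:
play_rows([
  [100,0,0,0.05,0],
  [100,0,0,0.06,0],
  [100,0,0,0.06,0],
  [100,0,0,0.06,0],
])

```text
clock: 3.55
tool_pos: [0.5131, -0.1906, 0.3727]
orientation: [-179.8, -0.0, -99.6]
force: [-0.2, 0.4, 0.5]
opening: 0.0875
```

```bash
python3 - <<'E'
from plant import get_obs, snapshot
from h import *
from scipy.spatial.transform import Rotation as R
o=get_obs(); s=snapshot("wrist")
print({k:np.round(v,3) for k,v in o.items() if k!="tau"})
T=np.eye(4);T[:3,:3]=R.from_euler("xyz",o["orientation"],degrees=True).as_matrix();T[:3,3]=o["tool_pos"]
s["camera_from_world"]=np.linalg.inv(T@s["tool_from_camera"])
np.savez("wrist1.npz",**s); cv2.imwrite("pics/wrist1.png",s["frame"][:,:,::-1])
E
```

```text
{'clock': np.float64(3.55), 'joint_pos': array([ 1.8100e-01,  5.8830e+00, -8.1400e+00,  7.2000e-02, -7.5793e+01,
       -9.7700e+00]), 'qvel': array([ 0.158, -0.811,  0.822, -0.012,  0.285, -0.006]), 'tool_pos': array([ 0.513, -0.191,  0.373]), 'orientation': array([-1.79807e+02, -3.70000e-02, -9.95710e+01]), 'force': array([-0.244,  0.368,  0.463]), 'moment': array([ 0.134, -0.143, -0.   ]), 'opening': np.float64(0.088)}
```

View pics/wrist1.png

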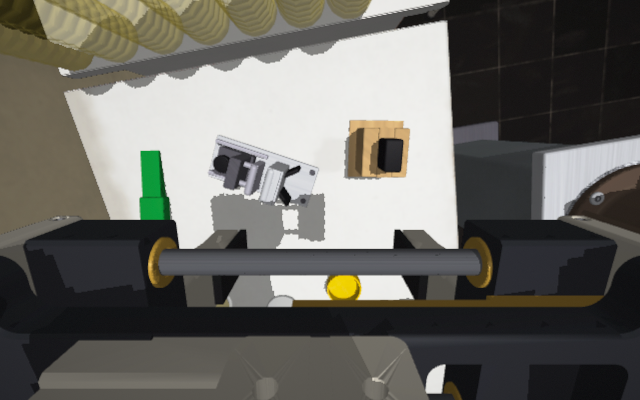

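The wrist view shows the stand and black head at (390,152), the guide at (262,172), the yellow cap at (342,288) and the green look-alike at (153,185). Next I'll fit the poses from depth.

```bash
python3 - <<'E'
from h import *
s=dict(np.load("wrist1.npz"));W=cloud(s);P=W.reshape(-1,3)
def box(m,name):
    Q=P[m]; r=cv2.minAreaRect(Q[:,:2].astype(np.float32)); print(name,len(Q),Q.min(0).round(3),Q.max(0).round(3),[np.round(k,4) for k in r],np.median(Q[:,2]).round(4))
inr=(P[:,0]>.36)&(P[:,0]<.48)&(P[:,1]>-.3)&(P[:,1]<-.15)
box(inr&(P[:,2]>.115)&(P[:,2]<.135),"headtop")
box(inr&(P[:,2]>.075)&(P[:,2]<.09),"block")
im=s["frame"][100:230,190:330,::-1]
cv2.imwrite("pics/g1.png",cv2.resize(im,None,fx=5,fy=4.6,interpolation=cv2.INTER_CUBIC))
im=np.zeros((560,560,3),np.uint8)
m=(P[:,0]>.5)&(P[:,0]<.70)&(P[:,1]>-.3)&(P[:,1]<-.1)
for p in P[m]:
    c=(60,60,60) if p[2]<.004 else (0,120,0) if p[2]<.02 else (0,160,255) if p[2]<.084 else (255,255,255) if p[2]<.1 else (0,0,120)
    cv2.circle(im,(int((p[0]-.5)*2800),int((-.1-p[1])*2800)),2,c,-1)
cv2.imwrite("pics/top1.png",im)
E
```

```text
headtop 653 [ 0.409 -0.232  0.116] [ 0.436 -0.191  0.128] [array([ 0.4218, -0.2116]), array([0.0396, 0.0225]), np.float64(79.3838)] 0.1251
block 1494 [ 0.387 -0.249  0.075] [ 0.457 -0.174  0.09 ] [array([ 0.422 , -0.2114]), array([0.0656, 0.0626]), np.float64(80.3679)] 0.0804
```

View pics/g1.png

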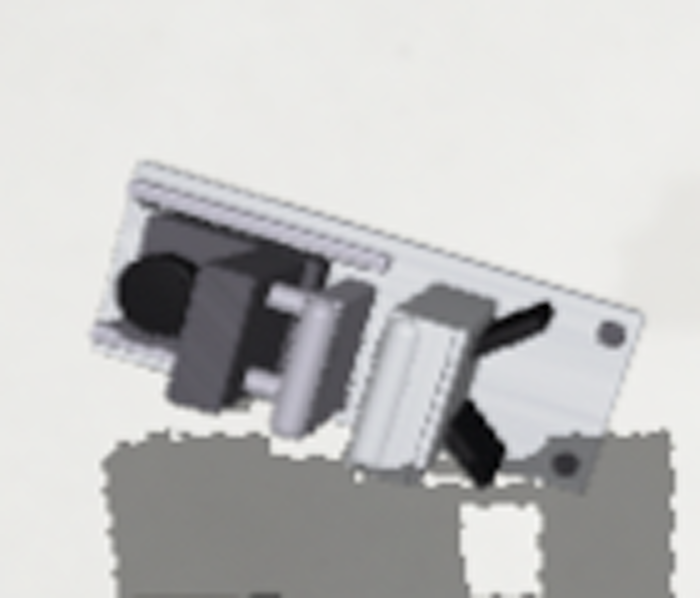

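View pics/top1.png

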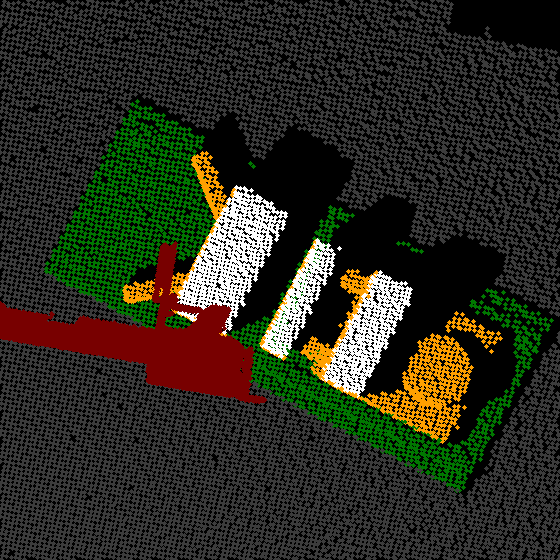

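```bash
python3 - <<'E'
from h import *
for n in ["wrist1","side0","scene0"]:
    s=dict(np.load(n+".npz"));P=cloud(s).reshape(-1,3)
    m=(P[:,0]>.5)&(P[:,0]<.72)&(P[:,1]>-.3)&(P[:,1]<-.1)
    if n=="wrist1":
        Q=P[m&(P[:,2]>.005)&(P[:,2]<.0125)]; print("base",cv2.minAreaRect(Q[:,:2].astype(np.float32)))
    Q=P[m&(P[:,2]>.08)&(P[:,2]<.096)]
    th=np.radians(-26.5)
    # cluster via connected comps in raster
    g=np.zeros((220,220),np.uint8)
    ij=((Q[:,:2]-[.5,-.3])*1000).astype(int); g[ij[:,0],ij[:,1]]=1
    g=cv2.morphologyEx(g,cv2.MORPH_CLOSE,np.ones((5,5),np.uint8))
    k,l,st,c=cv2.connectedComponentsWithStats(g)
    lab=l[ij[:,0],ij[:,1]]
    for i in range(1,k):
        q=Q[lab==i]
        if len(q)<20: continue
        r=cv2.minAreaRect(q[:,:2].astype(np.float32))
        cx=q[:,0]*np.cos(th)+q[:,1]*np.sin(th); cy=-q[:,0]*np.sin(th)+q[:,1]*np.cos(th)
        print(n,len(q),np.round(r[0],4),np.round(r[1],4),round(r[2],1),"x'",cx.min().round(4),cx.max().round(4),"y'",cy.min().round(4),cy.max().round(4),np.percentile(q[:,2],[50,95]).round(4))
E
```

```text
base ((0.6067498326301575, -0.20563746988773346), (0.0705086886882782, 0.169393390417099), 62.14663314819336)
wrist1 603 [ 0.5827 -0.1929] [0.0503 0.022 ] 62.0 x' 0.5961 0.6188 y' 0.062 0.1126 [0.0895 0.0918]
wrist1 264 [ 0.6078 -0.2065] [0.0442 0.0103] 62.5 x' 0.6305 0.6412 y' 0.0643 0.1084 [0.0903 0.0921]
wrist1 406 [ 0.6314 -0.2191] [0.0439 0.016 ] 61.9 x' 0.6545 0.671 y' 0.0636 0.1075 [0.0863 0.0876]
side0 233 [ 0.582  -0.1957] [0.0513 0.0213] 60.8 x' 0.5967 0.6198 y' 0.0584 0.1103 [0.0891 0.0916]
side0 96 [ 0.6064 -0.2102] [0.0431 0.0096] 59.9 x' 0.6316 0.642 y' 0.061 0.1041 [0.0895 0.0924]
side0 144 [ 0.631  -0.2219] [0.0467 0.0158] 61.8 x' 0.6554 0.6718 y' 0.0597 0.1062 [0.0858 0.0876]
scene0 192 [ 0.5814 -0.1958] [0.0509 0.0212] 62.6 x' 0.5975 0.6186 y' 0.0587 0.1098 [0.0894 0.0922]
scene0 78 [ 0.6069 -0.2098] [0.0438 0.0085] 61.3 x' 0.6319 0.6416 y' 0.0611 0.105 [0.0901 0.0925]
scene0 40 [ 0.6344 -0.2142] [0.0243 0.0147] 60.4 x' 0.6554 0.6711 y' 0.0796 0.1032 [0.0866 0.0879]
```

```bash
python3 - <<'E'
from plant import get_obs
from h import *
o=get_obs()
print(plan(o,[.4215,-.213,.25],-100.3))
E
```

```text
[0.0375 0.0867 0.123  0.7319]
```

Request:
play_rows([
  [100,0.018,0.043,0,0.7],
  [100,0.0375,0.0867,0.03,0.7],
  [100,0.0375,0.0867,0.07,0.7],
  [100,0.0375,0.0867,0.11,0.7],
  [100,0.0375,0.0867,0.123,0.7],
  [100,0.0375,0.0867,0.123,0.7],
  [100,0.0375,0.0867,0.123,0.7],
])

```text
clock: 4.3
tool_pos: [0.4217, -0.2131, 0.2491]
orientation: [-179.8, -0.0, -100.3]
force: [1.0, 0.1, 0.2]
opening: 0.088
```

```bash
python3 - <<'E'
from plant import get_obs, snapshot
from h import *
from scipy.spatial.transform import Rotation as R
o=get_obs(); s=snapshot("wrist")
print(o["tool_pos"],o["orientation"],o["force"])
T=np.eye(4);T[:3,:3]=R.from_euler("xyz",o["orientation"],degrees=True).as_matrix();T[:3,3]=o["tool_pos"]
s["camera_from_world"]=np.linalg.inv(T@s["tool_from_camera"])
np.savez("wrist2.npz",**s); cv2.imwrite("pics/wrist2.png",s["frame"][:,:,::-1])
P=cloud(s).reshape(-1,3)
m=(P[:,0]>.36)&(P[:,0]<.48)&(P[:,1]>-.3)&(P[:,1]<-.15)&(P[:,2]>.115)&(P[:,2]<.135)
print(cv2.minAreaRect(P[m][:,:2].astype(np.float32)),np.median(P[m][:,2]))
print(plan(o,[.4215,-.213,.153],-100.3))
E
```

```text
[ 0.42173086 -0.21309704  0.24912725] [-1.79812941e+02 -1.89204196e-02 -1.00269123e+02] [0.95014177 0.10321931 0.20978657]
((0.4215136170387268, -0.21226929128170013), (0.039245784282684326, 0.021534143015742302), 79.6234130859375) 0.12517195107141355
[-0.0001  0.0002  0.0961  0.0309]
```

View pics/wrist2.png

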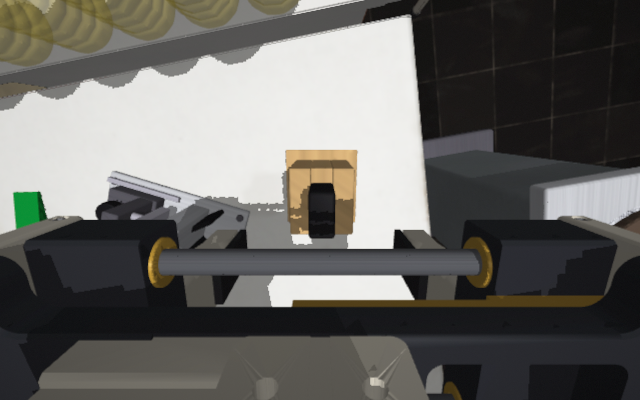

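The head at (321,210) is centred between the fingers. I'll descend and close.

Request:
play_rows([
  [100,0,0,0.03,0],
  [100,0,0,0.06,0],
  [100,0,0,0.085,0],
  [100,0,0,0.096,0],
  [100,0,0,0.096,0],
  [60,0,0,0.096,0],
  [25,0,0,0.096,0],
  [10,0,0,0.096,0],
  [10,0,0,0.096,0],
  [10,0,0,0.096,0],
])

```text
clock: 5.35
tool_pos: [0.4203, -0.213, 0.1513]
orientation: [-180.0, 0.0, -100.3]
force: [0.3, -0.0, 0.8]
opening: 0.0531
```

Request:
play_rows([
  [10,0,0,0,0],
  [10,0,0,0,0],
  [10,0,0,0,0],
  [10,0,0,0,0],
])

```text
clock: 5.75
tool_pos: [0.4202, -0.213, 0.1509]
orientation: [180.0, -0.0, -100.3]
force: [-0.1, -0.3, -0.1]
opening: 0.0218
```

Request:
play_rows([
  [10,0,0,0,0],
  [10,0,0,0,0],
  [10,0,0,-0.008,0],
  [10,0,0,-0.02,0],
  [10,0,0,-0.04,0],
  [10,0,0,-0.065,0],
  [10,0,0,-0.09,0],
  [10,0,0,-0.115,0],
  [10,0,0,-0.13,0],
  [10,0,0,-0.13,0],
])

```text
clock: 6.75
tool_pos: [0.421, -0.2132, 0.2836]
orientation: [-179.7, 0.0, -100.3]
force: [-0.4, -0.5, -1.8]
opening: 0.0219
```

```bash
python3 - <<'E'
from plant import get_obs, snapshot
from h import *
o=get_obs(); print({k:np.round(v,4) for k,v in o.items() if k!="tau"})
for n in ["side","scene"]:
    s=snapshot(n); np.savez(n+"3.npz",**s)
    u,v=proj(s,[.421,-.213,.18]);u=int(u);v=int(v)
    im=s["frame"][v-60:v+60,u-60:u+60,::-1]
    cv2.imwrite(f"pics/{n}3.png",cv2.resize(im,None,fx=5,fy=5,interpolation=cv2.INTER_CUBIC)); print(u,v)
E
```

```text
{'clock': np.float64(6.75), 'joint_pos': array([-2.85620e+00,  1.28200e+00, -2.48633e+01,  3.62000e-02,
       -6.35989e+01, -7.46560e+00]), 'qvel': array([ 0.0702,  1.6595, -2.9456, -0.8608,  2.5305, -0.0226]), 'tool_pos': array([ 0.421 , -0.2132,  0.2836]), 'orientation': array([-1.797421e+02,  1.000000e-03, -1.003058e+02]), 'force': array([-0.4345, -0.4725, -1.7574]), 'moment': array([ 0.155 , -0.088 , -0.0238]), 'opening': np.float64(0.0219)}
254 216
264 210
```

View pics/side3.png

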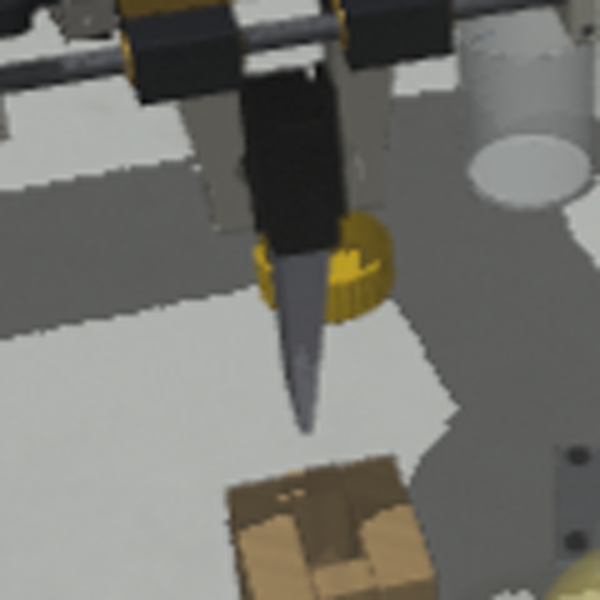

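View pics/scene3.png

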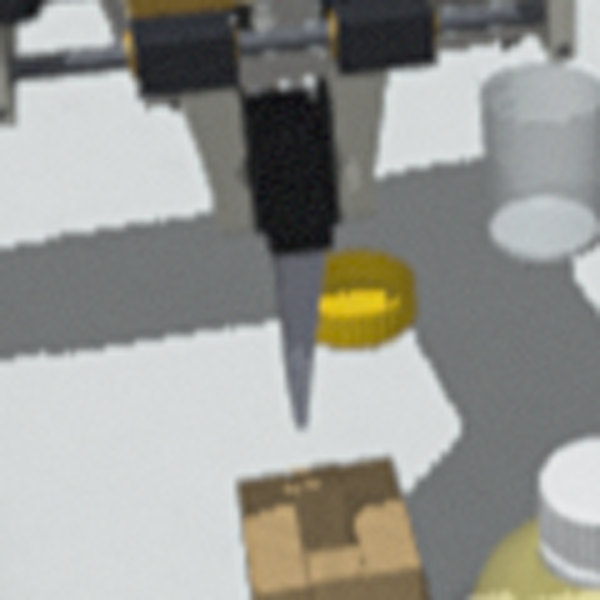

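```bash
python3 - <<'E'
from h import *
from scipy.spatial.transform import Rotation as R
c=np.array([.421,-.2132]);zt=.2836-.151+.005
for n,cu,cv_ in [("side",254,216),("scene",264,210)]:
    s=dict(np.load(n+"3.npz")); v0,u0=cv_-60,cu-60
    base=cv2.resize(s["frame"][v0:v0+120,u0:u0+120,::-1],None,fx=5,fy=5,interpolation=cv2.INTER_CUBIC)
    out=[]
    for yaw in (-10.3,169.7):
        im=base.copy(); Rz=R.from_euler("z",yaw,degrees=True).as_matrix()
        def q(p):
            w=Rz@np.array(p)+[c[0],c[1],zt]; a=proj(s,w); return (int((a[0]-u0+.5)*5),int((a[1]-v0+.5)*5))
        for y in (-.015,.015):
            pts=[(-.00825,y,0),(-.00425,y,0),(.00825,y,.075),(-.00825,y,.075)]
            cv2.polylines(im,[np.array([q(p) for p in pts])],True,(0,0,255) if y<0 else (0,255,0),1)
        out.append(im[150:480,150:420])
    cv2.imwrite(f"pics/{n}_ov.png",np.hstack(out))
E
```

```text
(no output)
```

View pics/side_ov.png

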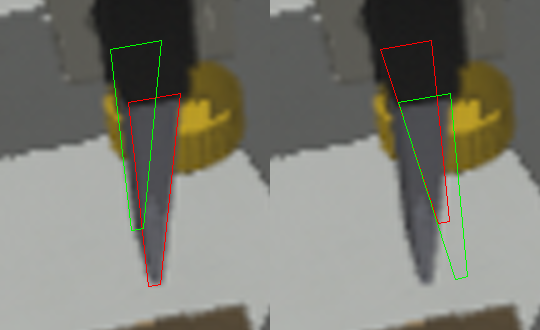

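View pics/scene_ov.png

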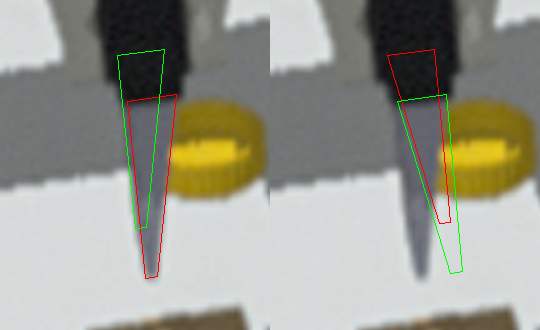

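The projected model matches feeler yaw -10.3° (left panels), so the flat face is already towards -x, the post side. I'll carry the feeler over the gap.

```bash
python3 - <<'E'
from plant import get_obs
from h import *
o=get_obs()
print(plan(o,[.6012,-.2046,.281],-117.9),o["force"])
E
```

```text
[-4.06000e-02 -1.77000e-01 -1.00000e-04  1.75675e+01] [-0.72571663 -1.41607046 -0.62846733]
```

Request:
play_rows([
  [10,-0.003,-0.012,0,0],
  [10,-0.009,-0.037,0,3],
  [10,-0.015,-0.065,0,6],
  [10,-0.021,-0.092,0,9],
  [10,-0.027,-0.12,0,12],
  [10,-0.033,-0.145,0,15],
  [10,-0.038,-0.165,0,17],
  [10,-0.0406,-0.177,0,17.6],
  [10,-0.0406,-0.177,0,17.6],
  [10,-0.0406,-0.177,0,17.6],
])

```text
clock: 7.85
tool_pos: [0.6011, -0.2047, 0.2799]
orientation: [179.9, -0.0, -117.9]
force: [-0.7, -0.6, -0.7]
opening: 0.0218
```

Request:
play_rows([
  [10,0,0,0,0],
  [10,0,0,0,0],
  [10,0,0,0,0],
])

```text
clock: 8.15
tool_pos: [0.6011, -0.2049, 0.2814]
orientation: [-180.0, 0.0, -117.9]
force: [0.9, -0.3, -1.4]
opening: 0.0216
```

```bash
python3 - <<'E'
from plant import get_obs, snapshot
from h import *
from scipy.spatial.transform import Rotation as R
o=get_obs(); print({k:np.round(v,4) for k,v in o.items() if k!="tau"})
print(plan(o,[.6012,-.2046,.281],-117.9))
s=snapshot("wrist")
T=np.eye(4);T[:3,:3]=R.from_euler("xyz",o["orientation"],degrees=True).as_matrix();T[:3,3]=o["tool_pos"]
s["camera_from_world"]=np.linalg.inv(T@s["tool_from_camera"])
np.savez("wrist4.npz",**s); cv2.imwrite("pics/wrist4.png",cv2.resize(s["frame"][100:260,220:420,::-1],None,fx=4,fy=3.7,interpolation=cv2.INTER_CUBIC))
for n in ["side"]:
    s=snapshot(n); np.savez(n+"4.npz",**s)
    u,v=proj(s,[.6,-.2,.12]);u=int(u);v=int(v)
    im=s["frame"][v-60:v+60,u-60:u+60,::-1]
    cv2.imwrite(f"pics/{n}4.png",cv2.resize(im,None,fx=5,fy=5,interpolation=cv2.INTER_CUBIC)); print(u,v)
E
```

```text
{'clock': np.float64(8.15), 'joint_pos': array([-1.24190e+00,  1.71920e+01, -5.60820e+00, -2.30000e-03,
       -6.71621e+01, -2.66821e+01]), 'qvel': array([-5.450e-02,  2.840e-02,  2.327e-01, -2.000e-04, -3.570e-02,
       -8.650e-02]), 'tool_pos': array([ 0.6011, -0.2049,  0.2814]), 'orientation': array([-1.799672e+02,  1.890000e-02, -1.179248e+02]), 'force': array([ 0.9304, -0.2723, -1.3759]), 'moment': array([ 0.0676, -0.103 , -0.0283]), 'opening': np.float64(0.0216)}
[-0.0003  0.      0.0004 -0.0248]
344 210
```

View pics/wrist4.png

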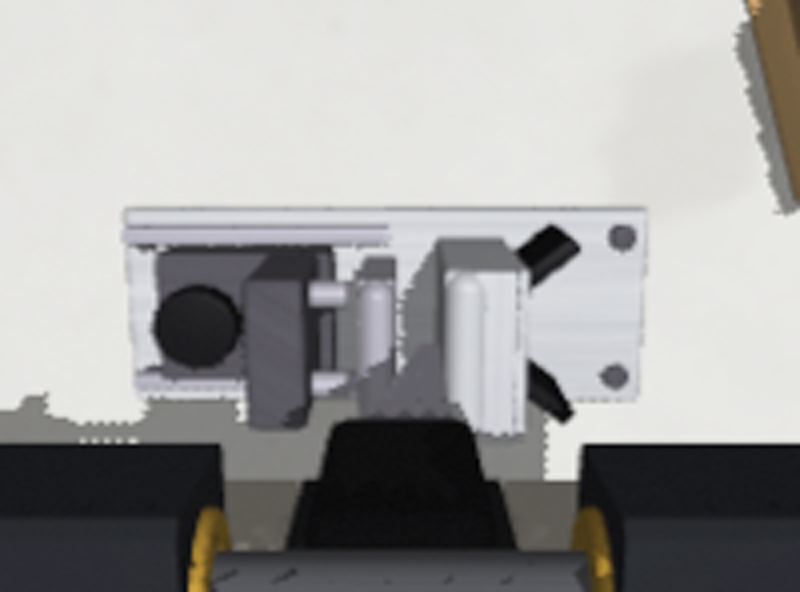

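View pics/side4.png

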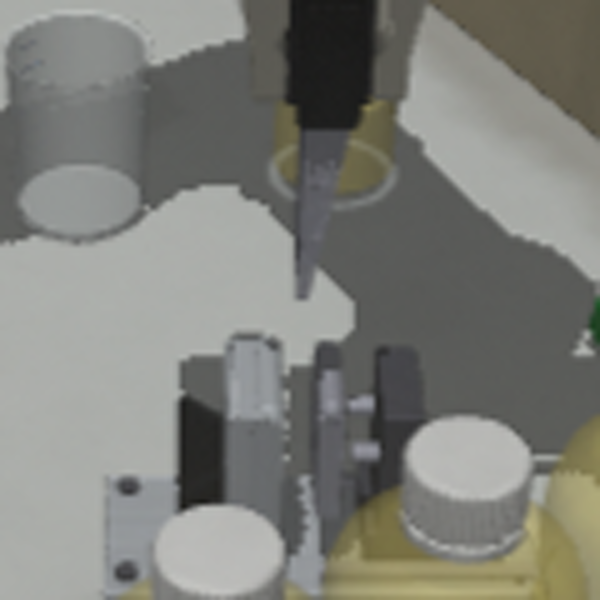

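Side view: the tip at (302,298) hangs above the gap (285–318), flat face on the post side. The wrist view shows the guide edges square to the tool. I'll refit the guide in tool axes before lowering.

```bash
python3 - <<'E'
from h import *
th=np.radians(-27.9);ex=np.array([np.cos(th),np.sin(th)]);ey=np.array([-ex[1],ex[0]])
tcp=np.array([.6011,-.2049])
for n in ["wrist4","wrist1","side0","scene0"]:
    s=dict(np.load(n+".npz"));P=cloud(s).reshape(-1,3)
    d=P[:,:2]-tcp; X=d@ex*1000; Y=d@ey*1000
    m=(P[:,2]>.07)&(P[:,2]<.094)&(abs(Y)<40)&(abs(X)<60)
    # x' hist of the tops
    h,_=np.histogram(X[m],bins=np.arange(-36,30,1.)); print(n,h)
    mp=m&(X<-5)&(P[:,2]>.08); print(" post x",np.percentile(X[mp],[1,99]).round(1),"y",np.percentile(Y[mp],[1,99]).round(1))
    mq=m&(X>-4)&(X<18)&(P[:,2]>.08); print(" pad x",np.percentile(X[mq],[1,99]).round(1),"y",np.percentile(Y[mq],[1,99]).round(1))
    mb=(P[:,2]>.005)&(P[:,2]<.012)&(abs(Y)<60)&(abs(X)<140); print(" base",np.percentile(X[mb],[.5,99.5]).round(1))
E
```

```text
wrist4 [ 0  0  0 22 46 49 38 43 47 49 48 45 48 46 48 44 43 47 45 44 42 43 42 41
 35 27  0  0  0  0  0  0  0  0  0  0  0  0 29 30 31 33 34 35 37 39 39 38
  0  0  0  0  0  0  0  0  0  0  0  0  0 47 44 44 38]
 post x [-32.4 -11.4] y [-23.3  25.2]
 pad x [ 2.  11.6] y [-20.3  17.1]
 base [-134.7   89.4]
wrist1 [ 0  0  0 53 29 28 33 30 28 25 29 28 27 28 30 30 29 30 28 27 30 25 26 26
 19  2  0  0  0  0  0  0  0  0  0  0  0 72 34 26 34 24 28 22 20 23 21 10
  0  0  0  0  0  0  0  0  0  0  0  0  0 72 37 32 27]
 post x [-32.7 -11.2] y [-23.1  26.1]
 pad x [ 1.6 11.4] y [-20.1  22.2]
 base [-133.    89.3]
side0 [ 0  0  0  4 19 11 12 15  9 16  7 19  5 19  7 18  9 16 14 12 14 10 15  7
 15  7  0  0  0  0  0  0  0  0  0  0  0  0 16 15  6 17 11 13 12 11 12  9
  2  0  0  0  0  0  0  0  0  0  0  0  0  0 24 13  9]
 post x [-32.  -10.4] y [-26.   22.5]
 pad x [ 2.4 12.3] y [-23.6  17.1]
 base [-78.6  22.1]
scene0 [ 0  0  0  5 13  6 14  8 14  6 16  4 18  4 16  4 17  4 17  5 15  6 16  5
 15  4  0  0  0  0  0  0  0  0  0  0  0  4  7 18  4 16  3 17  2 18  0 17
  0  0  0  0  0  0  0  0  0  0  0  0  0  0  7  2  6]
 post x [-32.2 -11. ] y [-26.3  23.5]
 pad x [ 3.  11.8] y [-22.5  18.7]
 base [-127.9    3. ]
```

Face clearance is about 2.5 mm and the gap about 12.7 mm, consistent with the plan. I'll lower about 24 mm into the gap.

Request:
play_rows([
  [10,0,0,0.008,0],
  [10,0,0,0.018,0],
  [10,0,0,0.028,0],
  [10,0,0,0.036,0],
  [10,0,0,0.043,0],
  [10,0,0,0.05,0],
  [10,0,0,0.057,0],
  [10,0,0,0.063,0],
  [10,0,0,0.069,0],
  [10,0,0,0.069,0],
])

```text
clock: 9.25
tool_pos: [0.6012, -0.2047, 0.2109]
orientation: [179.9, -0.0, -117.9]
force: [-0.5, -0.1, -0.7]
opening: 0.022
```

Request:
play_rows([
  [10,0,0,0,0],
  [10,0,0,0,0],
  [10,0,0,0,0],
])

```text
clock: 9.55
tool_pos: [0.6017, -0.2048, 0.2124]
orientation: [-180.0, 0.0, -117.9]
force: [1.0, 0.5, -1.1]
opening: 0.0217
```

```bash
cat > f.py <<'E'
from plant import get_obs
import numpy as np
th=np.radians(-27.9);ex=np.array([np.cos(th),np.sin(th),0]);ey=np.array([-ex[1],ex[0],0])
o=get_obs();f=o["force"];m=o["moment"]
print("t",o["clock"],"tcp",o["tool_pos"].round(4),"x'",((o["tool_pos"]-[.6011,-.2049,0])@ex*1000).round(2),"rpy",o["orientation"].round(2),"Fx'",round(f@ex,2),"Fy'",round(f@ey,2),"Fz",round(f[2],2),"My'",round(m@ey,3),"open",o["opening"])
E
python3 f.py; python3 f.py
python3 - <<'E'
from plant import get_obs, snapshot
from h import *
s=snapshot("side"); 
u,v=proj(s,[.6,-.2,.1]);u=int(u);v=int(v)
cv2.imwrite("pics/side5.png",cv2.resize(s["frame"][v-60:v+60,u-60:u+60,::-1],None,fx=5,fy=5,interpolation=cv2.INTER_CUBIC))
E
```

```text
t 9.55 tcp [ 0.6017 -0.2048  0.2124] x' 0.5 rpy [-1.7996e+02  2.0000e-02 -1.1792e+02] Fx' 0.63 Fy' 0.95 Fz -1.15 My' -0.04 open 0.021747435934383524
t 9.55 tcp [ 0.6017 -0.2048  0.2124] x' 0.5 rpy [-1.7996e+02  2.0000e-02 -1.1792e+02] Fx' 0.63 Fy' 0.95 Fz -1.15 My' -0.04 open 0.021747435934383524
```

View pics/side5.png

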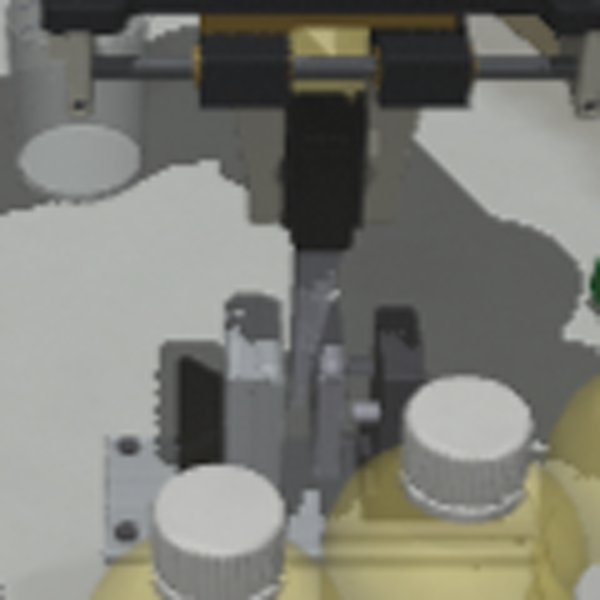

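Request:
play_rows([
  [10,0,0.0005,0,0],
  [10,0,0.001,0,0],
  [10,0,0.0015,0,0],
  [10,0,0.0015,0,0],
])

```text
clock: 10.0
tool_pos: [0.6001, -0.204, 0.2119]
orientation: [180.0, -0.0, -117.9]
force: [0.9, -0.4, -1.5]
opening: 0.0222
```

Request:
play_rows([
  [10,0,0.0004,0,0],
  [10,0,0.0004,0,0],
  [10,0,0.0004,0,0],
])

```text
clock: 10.3
tool_pos: [0.5999, -0.2039, 0.2119]
orientation: [180.0, -0.0, -117.9]
force: [-0.2, -0.6, -0.8]
opening: 0.022
```

```bash
python3 f.py
```

```text
t 10.3 tcp [ 0.5999 -0.2039  0.2119] x' -1.57 rpy [ 180.     -0.   -117.92] Fx' 0.09 Fy' -0.67 Fz -0.84 My' 0.04 open 0.021982826627948364
```

Request:
play_rows([
  [10,0,0.0004,0,0],
  [10,0,0.0004,0,0],
  [10,0,0.0004,0,0],
])

```text
clock: 10.6
tool_pos: [0.5995, -0.2037, 0.2119]
orientation: [-180.0, -0.0, -117.9]
force: [0.5, -0.2, -0.6]
opening: 0.0216
```

```bash
python3 f.py
```

```text
t 10.6 tcp [ 0.5995 -0.2037  0.2119] x' -1.98 rpy [-180.     -0.   -117.92] Fx' 0.56 Fy' 0.08 Fz -0.59 My' -0.031 open 0.021640385414930782
```

Request:
play_rows([
  [10,0,0.0003,0,0],
  [10,0,0.0003,0,0],
  [10,0,0.0003,0,0],
])

```text
clock: 10.9
tool_pos: [0.5992, -0.2035, 0.2119]
orientation: [-180.0, -0.0, -117.9]
force: [1.0, 0.4, -0.7]
opening: 0.0219
```

```bash
python3 f.py
```

```text
t 10.9 tcp [ 0.5992 -0.2035  0.2119] x' -2.28 rpy [-180.     -0.   -117.92] Fx' 0.74 Fy' 0.8 Fz -0.73 My' -0.033 open 0.02185304639807671
```

Request:
play_rows([
  [10,0,0.0003,0,0],
  [10,0,0.0003,0,0],
  [10,0,0.0003,0,0],
])

```text
clock: 11.2
tool_pos: [0.599, -0.2034, 0.2119]
orientation: [-180.0, 0.0, -117.9]
force: [-0.9, 0.4, -0.6]
opening: 0.0218
```

```bash
python3 f.py
```

```text
t 11.2 tcp [ 0.599  -0.2034  0.2119] x' -2.57 rpy [-180.      0.   -117.92] Fx' -0.95 Fy' -0.02 Fz -0.56 My' -0.055 open 0.0218466869099161
```

Request:
play_rows([
  [10,0,0.0003,0,0],
  [10,0,0.0003,0,0],
  [10,0,0.0003,0,0],
])

```text
clock: 11.5
tool_pos: [0.5988, -0.2033, 0.2119]
orientation: [-180.0, 0.0, -117.9]
force: [0.5, -0.0, -0.1]
opening: 0.0217
```

```bash
python3 f.py
```

```text
t 11.5 tcp [ 0.5988 -0.2033  0.2119] x' -2.82 rpy [-179.99    0.   -117.92] Fx' 0.45 Fy' 0.21 Fz -0.08 My' -0.17 open 0.02173076861416868
```

Request:
play_rows([
  [10,0,0.0002,0,0],
  [10,0,0.0002,0,0],
  [10,0,0.0002,0,0],
])

```text
clock: 11.8
tool_pos: [0.5987, -0.2032, 0.212]
orientation: [-180.0, 0.0, -117.9]
force: [1.4, -1.0, -1.6]
opening: 0.0217
```

```bash
python3 f.py
```

```text
t 11.8 tcp [ 0.5987 -0.2032  0.212 ] x' -2.9 rpy [-1.7998e+02  1.0000e-02 -1.1792e+02] Fx' 1.73 Fy' -0.18 Fz -1.56 My' -0.584 open 0.021682385463169973
```

Request:
play_rows([
  [10,0,0.0002,0,0],
  [10,0,0.0002,0,0],
  [10,0,0.0002,0,0],
])

```text
clock: 12.1
tool_pos: [0.5986, -0.2032, 0.212]
orientation: [-180.0, 0.0, -117.9]
force: [2.8, -1.5, -2.2]
opening: 0.0218
```

```bash
python3 f.py
```

```text
t 12.1 tcp [ 0.5986 -0.2032  0.212 ] x' -3.0 rpy [-1.7997e+02  1.0000e-02 -1.1792e+02] Fx' 3.16 Fy' 0.01 Fz -2.16 My' -1.229 open 0.021801979948357073
```

Contact with the post is confirmed: Fx' and My' rise together. I'll back off 0.3 mm and slide down along the face.

Request:
play_rows([
  [10,0,-0.0003,0,0],
  [10,0,-0.0003,0,0],
  [10,0,-0.0003,0.002,0],
  [10,0,-0.0003,0.004,0],
  [10,0,-0.0003,0.006,0],
  [10,0,-0.0003,0.008,0],
  [10,0,-0.0003,0.01,0],
  [10,0,-0.0003,0.012,0],
  [10,0,-0.0003,0.012,0],
  [10,0,-0.0003,0.012,0],
])

```text
clock: 13.1
tool_pos: [0.5987, -0.2032, 0.1996]
orientation: [180.0, 0.0, -117.9]
force: [2.6, -1.7, -3.9]
opening: 0.0218
```

```bash
python3 f.py
```

```text
t 13.1 tcp [ 0.5987 -0.2032  0.1996] x' -2.89 rpy [ 180.      0.   -117.92] Fx' 3.11 Fy' -0.33 Fz -3.93 My' -1.41 open 0.021836130480527877
```

Request:
play_rows([
  [10,0,-0.0002,0,0],
  [10,0,-0.0002,0,0],
  [10,0,-0.0002,0,0],
  [10,0,-0.0002,0,0],
])

```text
clock: 13.5
tool_pos: [0.5987, -0.2033, 0.1999]
orientation: [180.0, -0.0, -117.9]
force: [0.8, -1.7, -2.6]
opening: 0.0219
```

```bash
python3 f.py
```

```text
t 13.5 tcp [ 0.5987 -0.2033  0.1999] x' -2.87 rpy [ 179.99   -0.   -117.92] Fx' 1.48 Fy' -1.11 Fz -2.56 My' -1.008 open 0.02185140807327107
```

Request:
play_rows([
  [10,0,-0.0002,0,0],
  [10,0,-0.0002,0,0],
  [10,0,-0.0002,0,0],
  [10,0,-0.0002,0,0],
])

```text
clock: 13.9
tool_pos: [0.5988, -0.2034, 0.1999]
orientation: [180.0, -0.0, -117.9]
force: [0.1, 0.3, -1.4]
opening: 0.0222
```

```bash
python3 f.py
python3 - <<'E'
from plant import get_obs, snapshot
from h import *
s=snapshot("side"); 
u,v=proj(s,[.6,-.2,.1]);u=int(u);v=int(v)
cv2.imwrite("pics/side6.png",cv2.resize(s["frame"][v-60:v+60,u-60:u+60,::-1],None,fx=5,fy=5,interpolation=cv2.INTER_CUBIC))
E
```

```text
t 13.9 tcp [ 0.5988 -0.2034  0.1999] x' -2.76 rpy [ 179.98   -0.   -117.92] Fx' -0.02 Fy' 0.36 Fz -1.39 My' -0.237 open 0.022211158294209808
```

View pics/side6.png

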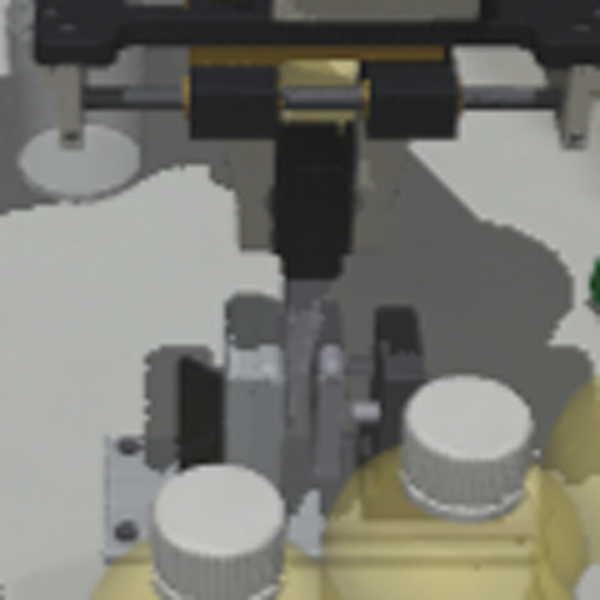

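Request:
play_rows([
  [10,0,0,0.001,0],
  [10,0,0,0.002,0],
  [10,0,0,0.003,0],
  [10,0,0,0.004,0],
  [10,0,0,0.005,0],
  [10,0,0,0.006,0],
  [10,0,0,0.007,0],
  [10,0,0,0.007,0],
  [10,0,0,0.007,0],
])

```text
clock: 14.85
tool_pos: [0.599, -0.2034, 0.1929]
orientation: [180.0, -0.0, -117.9]
force: [0.3, -0.3, -0.7]
opening: 0.0215
```

```bash
python3 f.py
```

```text
t 14.85 tcp [ 0.599  -0.2034  0.1929] x' -2.55 rpy [ 180.     -0.   -117.92] Fx' 0.38 Fy' -0.16 Fz -0.71 My' -0.05 open 0.02146187492266399
```

Request:
play_rows([
  [10,0,0,0.001,0],
  [10,0,0,0.002,0],
  [10,0,0,0.002,0],
  [10,0,0,0.002,0],
])

```text
clock: 15.25
tool_pos: [0.599, -0.2034, 0.1909]
orientation: [180.0, -0.0, -117.9]
force: [-0.5, -0.6, -0.7]
opening: 0.0218
```

```bash
python3 f.py
```

```text
t 15.25 tcp [ 0.599  -0.2034  0.1909] x' -2.58 rpy [ 180.     -0.   -117.92] Fx' -0.14 Fy' -0.77 Fz -0.72 My' -0.032 open 0.021808857765996177
```

Request:
play_rows([
  [10,0,0,0.001,0],
  [10,0,0,0.002,0],
  [10,0,0,0.002,0],
  [10,0,0,0.002,0],
])

```text
clock: 15.65
tool_pos: [0.599, -0.2034, 0.1889]
orientation: [180.0, -0.0, -117.9]
force: [0.0, 0.2, -1.5]
opening: 0.0223
```

```bash
python3 f.py
```

```text
t 15.65 tcp [ 0.599  -0.2034  0.1889] x' -2.57 rpy [ 180.     -0.   -117.92] Fx' -0.07 Fy' 0.15 Fz -1.47 My' -0.004 open 0.0223206427025067
```

Request:
play_rows([
  [10,0,0,0.0005,0],
  [10,0,0,0.001,0],
  [10,0,0,0.0015,0],
  [10,0,0,0.0015,0],
  [10,0,0,0.0015,0],
])

```text
clock: 16.15
tool_pos: [0.599, -0.2034, 0.1874]
orientation: [180.0, -0.0, -117.9]
force: [0.3, 0.5, -1.3]
opening: 0.0217
```

```bash
python3 f.py
```

```text
t 16.15 tcp [ 0.599  -0.2034  0.1874] x' -2.58 rpy [ 180.     -0.   -117.92] Fx' -0.02 Fy' 0.59 Fz -1.32 My' -0.02 open 0.021732631260684504
```

Request:
play_rows([
  [10,0,0,0.0005,0],
  [10,0,0,0.001,0],
  [10,0,0,0.0015,0],
  [10,0,0,0.0015,0],
  [10,0,0,0.0015,0],
])

```text
clock: 16.65
tool_pos: [0.599, -0.2034, 0.1859]
orientation: [180.0, -0.0, -117.9]
force: [0.5, 1.5, -1.5]
opening: 0.0219
```

```bash
python3 f.py
```

```text
t 16.65 tcp [ 0.599  -0.2034  0.1859] x' -2.59 rpy [ 180.     -0.   -117.92] Fx' -0.26 Fy' 1.56 Fz -1.46 My' -0.047 open 0.021853955432752176
```

Request:
play_rows([
  [10,0,0,0.0005,0],
  [10,0,0,0.001,0],
  [10,0,0,0.0015,0],
  [10,0,0,0.0015,0],
  [10,0,0,0.0015,0],
])

```text
clock: 17.15
tool_pos: [0.599, -0.2034, 0.1844]
orientation: [180.0, -0.0, -117.9]
force: [-0.6, 0.5, -0.7]
opening: 0.0217
```

```bash
python3 f.py
```

```text
t 17.15 tcp [ 0.599  -0.2034  0.1844] x' -2.56 rpy [ 180.     -0.   -117.92] Fx' -0.77 Fy' 0.17 Fz -0.67 My' -0.04 open 0.021674694096098214
```

Request:
play_rows([
  [10,0,0,0.0005,0],
  [10,0,0,0.001,0],
  [10,0,0,0.001,0],
  [10,0,0,0.001,0],
])

```text
clock: 17.55
tool_pos: [0.599, -0.2034, 0.1834]
orientation: [-180.0, -0.0, -117.9]
force: [-0.2, -0.2, -0.4]
opening: 0.0218
```

```bash
python3 f.py
```

```text
t 17.55 tcp [ 0.599  -0.2034  0.1834] x' -2.56 rpy [-180.     -0.   -117.92] Fx' -0.08 Fy' -0.28 Fz -0.39 My' -0.036 open 0.021796560543532725
```

Request:
play_rows([
  [10,0,0,0.0005,0],
  [10,0,0,0.001,0],
  [10,0,0,0.001,0],
  [10,0,0,0.001,0],
])

```text
clock: 17.95
tool_pos: [0.5989, -0.2034, 0.1824]
orientation: [180.0, -0.0, -117.9]
force: [-0.4, 0.4, -1.4]
opening: 0.0219
```

```bash
python3 f.py
```

```text
t 17.95 tcp [ 0.5989 -0.2034  0.1824] x' -2.61 rpy [ 179.99   -0.   -117.92] Fx' -0.54 Fy' 0.15 Fz -1.39 My' -0.011 open 0.021867176798707963
```

Request:
play_rows([
  [10,0,0,0.0005,0],
  [10,0,0,0.001,0],
  [10,0,0,0.001,0],
  [10,0,0,0.001,0],
])

```text
clock: 18.35
tool_pos: [0.5989, -0.2034, 0.1813]
orientation: [180.0, -0.0, -117.9]
force: [-1.2, 0.5, 0.1]
opening: 0.0216
```

```bash
python3 f.py
```

```text
t 18.35 tcp [ 0.5989 -0.2034  0.1813] x' -2.66 rpy [ 179.99   -0.   -117.92] Fx' -1.27 Fy' -0.11 Fz 0.08 My' 0.274 open 0.02160803870148702
```

Request:
play_rows([
  [10,0,0.0001,0.0005,0],
  [10,0,0.0001,0.001,0],
  [10,0,0.0001,0.001,0],
  [10,0,0.0001,0.001,0],
])

```text
clock: 18.75
tool_pos: [0.5988, -0.2033, 0.1803]
orientation: [180.0, -0.0, -117.9]
force: [-1.0, 0.6, 0.0]
opening: 0.022
```

```bash
python3 f.py
```

```text
t 18.75 tcp [ 0.5988 -0.2033  0.1803] x' -2.76 rpy [ 179.99   -0.   -117.92] Fx' -1.13 Fy' 0.1 Fz 0.04 My' 0.472 open 0.02196231516188782
```

Request:
play_rows([
  [10,0,0.0001,0.0005,0],
  [10,0,0.0001,0.001,0],
  [10,0,0.0001,0.001,0],
  [10,0,0.0001,0.001,0],
])

```text
clock: 19.15
tool_pos: [0.5987, -0.2033, 0.1794]
orientation: [180.0, -0.0, -117.9]
force: [-1.2, 0.8, -0.3]
opening: 0.0219
```

```bash
python3 f.py
```

```text
t 19.15 tcp [ 0.5987 -0.2033  0.1794] x' -2.83 rpy [ 179.99   -0.   -117.92] Fx' -1.41 Fy' 0.12 Fz -0.25 My' 0.579 open 0.021926345272641347
```

Request:
play_rows([
  [10,0,0.0001,0.0005,0],
  [10,0,0.0001,0.001,0],
  [10,0,0.0001,0.001,0],
  [10,0,0.0001,0.001,0],
])

```text
clock: 19.55
tool_pos: [0.5988, -0.2033, 0.1785]
orientation: [-180.0, 0.0, -117.9]
force: [-0.8, 0.7, 1.9]
opening: 0.0218
```

```bash
python3 f.py
```

```text
t 19.55 tcp [ 0.5988 -0.2033  0.1785] x' -2.82 rpy [-179.99    0.   -117.92] Fx' -1.01 Fy' 0.26 Fz 1.87 My' 0.727 open 0.021751985390305855
```

Request:
play_rows([
  [10,0,0.0001,0.0005,0],
  [10,0,0.0001,0.001,0],
  [10,0,0.0001,0.001,0],
  [10,0,0.0001,0.001,0],
])

```text
clock: 19.95
tool_pos: [0.5988, -0.2033, 0.1776]
orientation: [-180.0, 0.0, -117.9]
force: [-1.6, 0.7, 3.3]
opening: 0.0222
```

```bash
python3 f.py
```

```text
t 19.95 tcp [ 0.5988 -0.2033  0.1776] x' -2.84 rpy [-179.98    0.   -117.92] Fx' -1.76 Fy' -0.12 Fz 3.32 My' 0.759 open 0.02215641702599357
```

Request:
play_rows([
  [10,0,0,0.0005,0],
  [10,0,0,0.001,0],
  [10,0,0,0.001,0],
  [10,0,0,0.001,0],
])

```text
clock: 20.35
tool_pos: [0.5987, -0.2032, 0.1766]
orientation: [-180.0, 0.0, -117.9]
force: [-2.5, 1.8, 5.1]
opening: 0.0218
```

```bash
python3 f.py
```

```text
t 20.35 tcp [ 0.5987 -0.2032  0.1766] x' -2.87 rpy [-179.98    0.   -117.92] Fx' -3.0 Fy' 0.41 Fz 5.06 My' 0.817 open 0.021759483118748146
```

Request:
play_rows([
  [10,0,0,0.0003,0],
  [10,0,0,0.0006,0],
  [10,0,0,0.0006,0],
  [10,0,0,0.0006,0],
])

```text
clock: 20.75
tool_pos: [0.5988, -0.2033, 0.1761]
orientation: [-180.0, 0.0, -117.9]
force: [-2.1, 2.0, 6.0]
opening: 0.0217
```

```bash
python3 f.py
```

```text
t 20.75 tcp [ 0.5988 -0.2033  0.1761] x' -2.84 rpy [-179.98    0.   -117.92] Fx' -2.79 Fy' 0.76 Fz 5.99 My' 0.937 open 0.02170551112951646
```

The push is about 6.9 N above baseline, but there is -2.8 N of sideways load. I'll relieve that towards the post.

Request:
play_rows([
  [10,0,0.0001,0,0],
  [10,0,0.0002,0,0],
  [10,0,0.0002,0,0],
])

```text
clock: 21.05
tool_pos: [0.5987, -0.2032, 0.1761]
orientation: [-180.0, 0.0, -117.9]
force: [-2.2, 0.9, 4.7]
opening: 0.0218
```

```bash
python3 f.py
```

```text
t 21.05 tcp [ 0.5987 -0.2032  0.1761] x' -2.89 rpy [-1.7996e+02  1.0000e-02 -1.1792e+02] Fx' -2.38 Fy' -0.24 Fz 4.67 My' 0.646 open 0.021770120189225067
```

Request:
play_rows([
  [10,0,0.0001,0,0],
  [10,0,0.0002,0,0],
  [10,0,0.0002,0,0],
])

```text
clock: 21.35
tool_pos: [0.5987, -0.2032, 0.1761]
orientation: [-179.9, 0.0, -117.9]
force: [-0.4, 0.1, 5.0]
opening: 0.0216
```

```bash
python3 f.py
```

```text
t 21.35 tcp [ 0.5987 -0.2032  0.1761] x' -2.94 rpy [-1.7994e+02  1.0000e-02 -1.1792e+02] Fx' -0.41 Fy' -0.08 Fz 5.03 My' 0.004 open 0.021577583466986135
```

Request:
play_rows([
  [10,0,0,0,0],
  [10,0,0,0,0],
  [10,0,0,0,0],
])

```text
clock: 21.65
tool_pos: [0.5987, -0.2032, 0.1761]
orientation: [-179.9, 0.0, -117.9]
force: [-0.7, 0.7, 5.6]
opening: 0.0218
```

```bash
python3 f.py
```

```text
t 21.65 tcp [ 0.5987 -0.2032  0.1761] x' -2.92 rpy [-1.7994e+02  1.0000e-02 -1.1791e+02] Fx' -0.96 Fy' 0.24 Fz 5.62 My' -0.037 open 0.021780833458304956
```

Request:
play_rows([
  [10,0,0,0.0002,0],
  [10,0,0,0.0004,0],
  [10,0,0,0.0005,0],
])

```text
clock: 21.95
tool_pos: [0.5987, -0.2032, 0.1759]
orientation: [-179.9, 0.0, -117.9]
force: [-1.8, -0.2, 6.9]
opening: 0.0217
```

Request:
play_rows([
  [10,0,0,0,0],
])

```text
clock: 22.05
tool_pos: [0.5987, -0.2032, 0.1759]
orientation: [-179.9, 0.0, -117.9]
force: [-1.8, -0.5, 7.5]
opening: 0.0217
```

Request:
play_rows([
  [10,0,0,0,0],
])

```text
clock: 22.15
tool_pos: [0.5987, -0.2032, 0.1759]
orientation: [-179.9, 0.0, -117.9]
force: [-0.2, 0.1, 6.8]
opening: 0.0219
```

Request:
play_rows([
  [10,0,0,0,0],
])

```text
clock: 22.25
tool_pos: [0.5987, -0.2032, 0.1759]
orientation: [-179.9, 0.0, -117.9]
force: [-1.4, 0.8, 7.9]
opening: 0.022
```

Request:
play_rows([
  [10,0,0,0,0],
])

```text
clock: 22.35
tool_pos: [0.5987, -0.2032, 0.1759]
orientation: [-179.9, 0.0, -117.9]
force: [-1.5, 0.3, 6.6]
opening: 0.0218
```

```bash
python3 f.py
```

```text
t 22.35 tcp [ 0.5987 -0.2032  0.1759] x' -2.94 rpy [-1.7994e+02  1.0000e-02 -1.1791e+02] Fx' -1.42 Fy' -0.46 Fz 6.61 My' 0.416 open 0.02176613225710711
```

The push is steady at 7.2 N mean, with sideways load around 1 N. I'll let go.

Request:
play_rows([
  [28,0,0,0,0],
  [32,0,0,0,0],
  [40,0,0,0,0],
  [60,0,0,0,0],
  [80,0,0,0,0],
  [80,0,0,0,0],
  [80,0,0,0,0],
])

```text
clock: 23.05
tool_pos: [0.5983, -0.203, 0.1753]
orientation: [180.0, -0.0, -117.9]
force: [-0.2, -0.4, 0.4]
opening: 0.0615
```

```bash
python3 f.py
cat > look.py <<'E'
import sys
from plant import get_obs, snapshot
from h import *
for n in ["side","scene"]:
    s=snapshot(n); np.savez(n+sys.argv[1]+".npz",**s)
    u,v=proj(s,[.6,-.2,.11]);u=int(u);v=int(v)
    cv2.imwrite(f"pics/{n}{sys.argv[1]}.png",cv2.resize(s["frame"][v-60:v+60,u-60:u+60,::-1],None,fx=5,fy=5,interpolation=cv2.INTER_CUBIC))
E
python3 look.py 7
```

```text
t 23.05 tcp [ 0.5983 -0.203   0.1753] x' -3.35 rpy [ 180.     -0.   -117.92] Fx' -0.05 Fy' -0.42 Fz 0.41 My' -0.049 open 0.061459706275987465
```

View pics/side7.png

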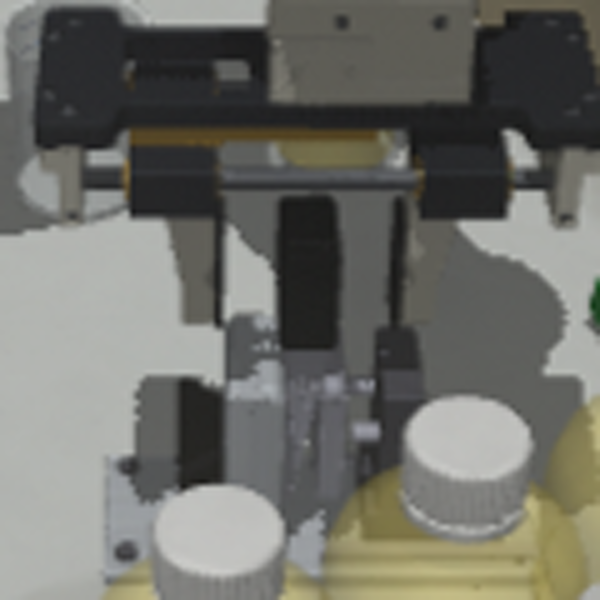

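The feeler stands free between the open fingers. I'll retract straight up.

Request:
play_rows([
  [90,0,0,-0.005,0],
  [90,0,0,-0.015,0],
  [90,0,0,-0.03,0],
  [90,0,0,-0.05,0],
  [90,0,0,-0.07,0],
  [90,0,0,-0.1,0],
  [90,0,0,-0.13,0],
  [90,0,0,-0.16,0],
  [90,0,0,-0.16,0],
  [90,0,0,-0.16,0],
])

```text
clock: 24.15
tool_pos: [0.5984, -0.203, 0.3371]
orientation: [-179.9, 0.1, -117.9]
force: [0.5, 0.1, -0.9]
opening: 0.0787
```

```bash
python3 f.py; python3 look.py 8; python3 - <<'E'
from h import *
th=np.radians(-27.9);ex=np.array([np.cos(th),np.sin(th)]);ey=np.array([-ex[1],ex[0]])
for n in ["side8","scene8"]:
    s=dict(np.load(n+".npz"));P=cloud(s).reshape(-1,3)
    m=(np.hypot(P[:,0]-.599,P[:,1]+.203)<.045)&(P[:,2]>.115)&(P[:,2]<.18)
    Q=P[m]; print(n,len(Q),Q.max(0).round(4))
    for lo,hi in [(.12,.135),(.135,.148),(.147,.155)]:
        q=Q[(Q[:,2]>lo)&(Q[:,2]<hi)]; 
        if len(q)>5:
            d=q[:,:2]-[.6011,-.2049]; print(lo,cv2.minAreaRect(q[:,:2].astype(np.float32)),"x'",np.percentile(d@ex*1e3,[2,98]).round(1))
    for nm,c in [("cap",(258,208)),("beaker",(299,170))]: pass
a=dict(np.load("side0.npz"))["frame"].astype(int);b=dict(np.load("side8.npz"))["frame"].astype(int)
cv2.imwrite("pics/side8full.png",b[:,:,::-1].astype(np.uint8))
E
```

```text
t 24.15 tcp [ 0.5984 -0.203   0.3371] x' -3.28 rpy [-1.7986e+02  8.0000e-02 -1.1792e+02] Fx' 0.39 Fy' 0.33 Fz -0.87 My' 0.018 open 0.07869872473974009
side8 340 [ 0.6175 -0.1842  0.1531]
0.12 ((0.58934485912323, -0.20538252592086792), (0.01836453005671501, 0.041436370462179184), 3.4377963542938232) x' [-13.    7.3]
0.135 ((0.5982837677001953, -0.20526286959648132), (0.04099138826131821, 0.021933186799287796), 62.508663177490234) x' [-13.1   8.6]
0.147 ((0.59840989112854, -0.20584602653980255), (0.03874855116009712, 0.02165095880627632), 60.03000259399414) x' [-12.7   8. ]
scene8 282 [ 0.6167 -0.1825  0.1523]
0.12 ((0.5899025797843933, -0.2201330065727234), (0.004003719426691532, 0.020261360332369804), 62.315555572509766) x' [-12.8   7.3]
0.135 ((0.5981429815292358, -0.20490801334381104), (0.039167821407318115, 0.021650830283761024), 62.17039108276367) x' [-13.4   8.1]
0.147 ((0.5987901091575623, -0.203636035323143), (0.04117267206311226, 0.02170015312731266), 62.14433288574219) x' [-13.5   8. ]
```

View pics/side8.png

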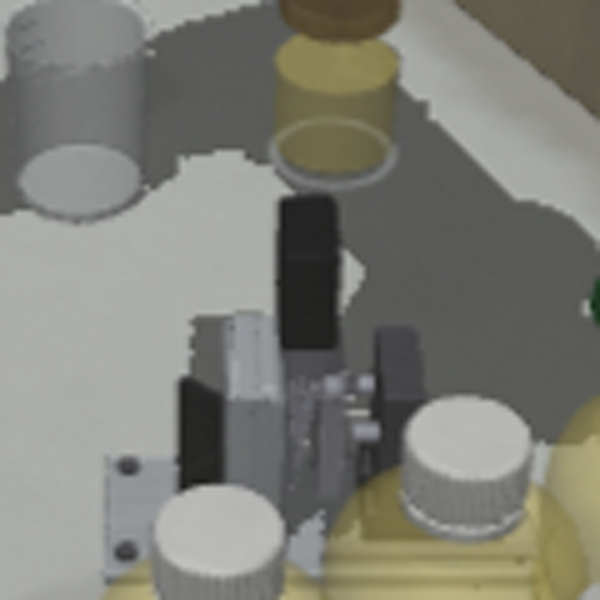

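View pics/side8full.png

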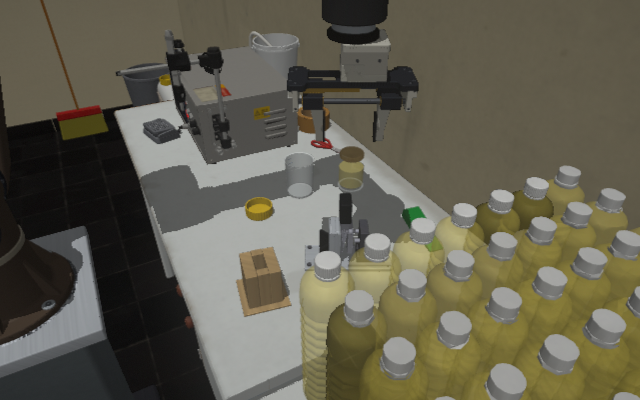

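```bash
python3 -c "
from plant import close_job
print(close_job())"
```

```text
the job is handed in; nothing more can be done
None
```

The feeler is standing upright and snug in the gap, released, with its flat face against the post. The job was handed in at about 24 s of the 61 s allowed.

- **Lift:** I took the feeler out of the stand by its head. An overlay in the side and scene pictures showed its flat face was already on the post side.
- **Insertion:** I lowered it about 25 mm into the gap and found the post by light contact. Then I slid it down in small steps until both sides gripped, about 61 mm deep. Drag grew by about 1.5 N per mm.
- **Final push:** The last readings averaged 7.2 N, scattered by about ±0.6 N. Counting the feeler's weight and the sensor offset, the push works out at 7.2 to 7.4 N and the drag at about 8 N.
- **Checks after release:** The head top is at 0.150 m, as expected. It is centred the same at both heights and turned to match the guide. The beaker, jar and cap look unmoved in the before and after pictures.

Three readings were less clean:
- The wrist camera and the fixed cameras disagreed by about 2 to 3 mm in y; I used a value in between.
- Just before the last push there was about 3 N of sideways load, which I relieved to about 1 N.
- The final 0.5 mm push moved the tool only about 0.2 mm, so those last readings may be partly static friction.

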